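Line up the bud vases by height for glazing

TASK

Line up the four clay bud vases by height on the ware board, ready for glazing: the tallest on the bat nearest the banding wheel (the low round turntable), then the next tallest and so on down to the shortest at the far end. Each stands upright in the middle of its own bat; set them down gently, and do not drop or tip any.

Things in the scene. Friction and masses are not known exactly. Their poses are not given: they have to be found in the camera images.
- vase_1: tallest and fattest of four unglazed cream clay bud vases (loose, solid of revolution, mouth only painted on): height 140 mm, belly diameter 71 mm, foot diameter 54 mm; the top 36 mm is a straight neck 26 mm in diameter, to be gripped from above. Mass about 300 g, give or take 30 %. Origin: centre of the foot's underside; z is the vase's axis, up.
- vase_2: second tallest of four unglazed cream clay bud vases (loose, solid of revolution, mouth only painted on): height 120 mm, belly diameter 64 mm, foot diameter 50 mm; the top 36 mm is a straight neck 26 mm in diameter, to be gripped from above. Mass about 230 g, give or take 30 %. Origin: centre of the foot's underside; z is the vase's axis, up.
- vase_3: third tallest of four unglazed cream clay bud vases (loose, solid of revolution, mouth only painted on): height 100 mm, belly diameter 57 mm, foot diameter 46 mm; the top 36 mm is a straight neck 26 mm in diameter, to be gripped from above. Mass about 170 g, give or take 30 %. Origin: centre of the foot's underside; z is the vase's axis, up.
- vase_4: shortest and slimmest of four unglazed cream clay bud vases (loose, solid of revolution, mouth only painted on): height 80 mm, belly diameter 50 mm, foot diameter 42 mm; the top 36 mm is a straight neck 26 mm in diameter, to be gripped from above. Mass about 120 g, give or take 30 %. Origin: centre of the foot's underside; z is the vase's axis, up.
- bat_a: one of four like round grey bats, the places on the ware board: disc 84 mm in diameter, 8 mm thick, fixed on the board, its top 26 mm above the table. Origin: centre of its underside, z up. The four lie in one straight row 90 mm apart; the letters do not tell their order in the row, which changes from start to start.
- bat_b: one of four like round grey bats, the places on the ware board: disc 84 mm in diameter, 8 mm thick, fixed on the board, its top 26 mm above the table. Origin: centre of its underside, z up. The four lie in one straight row 90 mm apart; the letters do not tell their order in the row, which changes from start to start.
- bat_c: one of four like round grey bats, the places on the ware board: disc 84 mm in diameter, 8 mm thick, fixed on the board, its top 26 mm above the table. Origin: centre of its underside, z up. The four lie in one straight row 90 mm apart; the letters do not tell their order in the row, which changes from start to start.
- bat_d: one of four like round grey bats, the places on the ware board: disc 84 mm in diameter, 8 mm thick, fixed on the board, its top 26 mm above the table. Origin: centre of its underside, z up. The four lie in one straight row 90 mm apart; the letters do not tell their order in the row, which changes from start to start.
- ware_board: the wooden board under the bats, 100 x 390 x 18 mm, fixed. Origin: centre of its underside; y runs along the row of bats (which lie at y = -135, -45, 45 and 135 mm), x across it, z up.
- banding_wheel: the banding wheel, a low metal turntable with a round ringed top 150 mm in diameter, 60 mm high, fixed on the table beyond one end of the board (either end), on the line of the row, its centre about 150 mm from the nearest bat's. Beyond the other end stands a white lidded glaze tub 116 mm in diameter and 88 mm high over its knob. Origin: centre of its underside, z up.
Mind the look-alikes: they are no part of the job. Leave any orange or purple look-alike of the banding_wheel alone.

How it is judged:
At the end, for the whole second after the job is handed in: Each vase stands upright (within 6 degrees), released and at rest on top of a bat, its axis within 15 mm of the bat's centre, tallest on the bat nearest the banding wheel and the heights falling bat by bat away from it ((horizontal distance between vase_1 and bat_a below 0.015 m or horizontal distance between vase_1 and bat_b below 0.015 m or horizontal distance between vase_1 and bat_c below 0.015 m or horizontal distance between vase_1 and bat_d below 0.015 m) and horizontal distance between vase_1 and banding_wheel between 0.108 and 0.192 m and height (world z) of vase_1 between 0.02 and 0.032 m and angle between each of vase_1, vase_2, vase_3, vase_4's own z axis and vertical below 0.1 rad and linear speed of each of vase_1, vase_2, vase_3, vase_4 below 0.02 m/s and contact force between each of vase_1, vase_2, vase_3, vase_4 and the fingers below 0.1 N and (horizontal distance between vase_2 and bat_a below 0.015 m or horizontal distance between vase_2 and bat_b below 0.015 m or horizontal distance between vase_2 and bat_c below 0.015 m or horizontal distance between vase_2 and bat_d below 0.015 m) and horizontal distance between vase_2 and banding_wheel between 0.198 and 0.282 m and height (world z) of vase_2 between 0.02 and 0.032 m and (horizontal distance between vase_3 and bat_a below 0.015 m or horizontal distance between vase_3 and bat_b below 0.015 m or horizontal distance between vase_3 and bat_c below 0.015 m or horizontal distance between vase_3 and bat_d below 0.015 m) and horizontal distance between vase_3 and banding_wheel between 0.288 and 0.372 m and height (world z) of vase_3 between 0.02 and 0.032 m and (horizontal distance between vase_4 and bat_a below 0.015 m or horizontal distance between vase_4 and bat_b below 0.015 m or horizontal distance between vase_4 and bat_c below 0.015 m or horizontal distance between vase_4 and bat_d below 0.015 m) and horizontal distance between vase_4 and banding_wheel between 0.378 and 0.462 m and height (world z) of vase_4 between 0.02 and 0.032 m); the robot touches nothing.
It fails at once if a vase is tipped over (leans more than 40 degrees) (angle between any of vase_1, vase_2, vase_3, vase_4's own z axis and vertical above 0.7 rad).
It fails at once if a vase is dropped (falls faster than 0.8 m/s, about 3 cm, out of the fingers) ((linear speed of vase_1 above 0.8 m/s and contact force between vase_1 and the fingers below 0.1 N) or (linear speed of vase_2 above 0.8 m/s and contact force between vase_2 and the fingers below 0.1 N) or (linear speed of vase_3 above 0.8 m/s and contact force between vase_3 and the fingers below 0.1 N) or (linear speed of vase_4 above 0.8 m/s and contact force between vase_4 and the fingers below 0.1 N)).
It also fails if it takes over 125 s, if anything falls off the work surface, if the arm or the gripper's body presses on something with over 40 N, if the wrist force passes 120 N, or if a joint passes its speed limit or range.

ROBOT

A 6-joint arm with a two-finger parallel gripper is mounted at the origin on the work surface. World frame = base frame: x ahead of the robot, y to its left, z up, the work surface at z = 0. Lengths are in m, angles in rad, forces in N, time in s.
With the tool pointing down it reaches from about 0.3 to 0.775 m from the base axis. Payload 14.6 kg.
Tool frame: the origin (TCP) lies at the very end of the fingers, on their centre line; the grasp point (between the pads) lies 19 mm behind it; y points along the fingers, x is the direction in which the jaws open and shut, and the axes are right-handed (so a half turn about y gives the same grasp; the last joint's range is limited). The gripper opens to 94 mm and grips with 3 to 60 N. Pads are 16 mm wide; open, the fingers measure 119 mm over their backs; the gripper's body (75 mm by 177 mm) begins 78 mm behind the grasp point.
Start: joints at [1.249, 0.3, 1.521, -0, 1.321, -0.067], TCP at [0.139, 0.532, 0.205] pointing down, gripper open.
Joint ranges: [-3.03, 3.03], [-0.79, 2.21], [0.23, 2.52], [-1.04, 4.18], [0, 3.07], [-2.55, 2.55]. Speed limits (rad/s): [2.22, 2.22, 2.57, 3.14, 3.14, 3.14].

INTERFACE

Orientations are given as [roll, pitch, yaw] about the fixed x, y, z axes, in that order (R = Rz(yaw) Ry(pitch) Rx(roll)).
In Python, from station import get_obs, cams, hand_in gives the robot as it stands. The module is installed in compiled form; this text tells all that it offers.
- The arm moves only by the tool step_arm, never from a script. Its argument "plan" is a list of rows, each an object with "grip": the closure, from -1 (fully open) to 1 (shut), so that 0 is half open; "slide": the shift along the tool's x, y, z in m, a list of three; "spin": the turn about the tool's y in degrees. A call has 1 to 20 rows; each row shifts and turns the commanded pose from where the row before left it, along the tool's axes as they then stand; what a row does not reach is not made up. A row lasts 1/12 s, in which the tool goes at most 41.7 mm and 7.16 degrees, less where a joint would pass 70% of its speed; a pose out of reach is approached as far as the arm can. A call is refused whole if a number of a shift passes 0.0417 or a number of a turn 7.16, either way. A call with a gripper value outside its range is refused whole. The fingers move at their own pace and stop on an object; "force" is the grip in N (left out, the last holds). Time passes only in rows, so rows that do not move let the fingers close. It gives the time, the measured TCP pose, the force and the opening at its end, in the units of the state.
- get_obs(): the state, without advancing time (a new reading comes with each control period).
- cams.camera(name): name is "side" or "top"; returns the picture (480x640x3 uint8, blue, green, red); there is no depth.
- cams.calibration(name): a dict with "K" (3x3 intrinsics, pixels), "T" (4x4, takes a point from camera to world coordinates). Camera axes: x right, y up, looking along -z (the intrinsics and any distortion apply to the point x, -y, -z); pixel columns grow to the right and rows downward; lengths in m; the calibration is good to about 2 mm. A picture is of the moment at which its call begins. calibration takes no time and is no camera call.
- hand_in(): hands the job in, once; it reports no verdict.
The state is a dict: "time_s": time; "qpos": joint angles; "joint_vel": joint speeds; "tau": joint torques, N m; "ee_pos": TCP position; "eef_rot": TCP orientation; "force": force on the tool from outside, world axes, zero at the start; "moment": the same for the moment, N m; "grip_width": finger opening in m.
Only numpy, scipy, OpenCV 4.12 (cv2) and the standard library are available. Lean on these libraries where they do the work, as an engineer would, in place of code of your own. Each camera call takes 0.05 s, during which the arm holds its last target.

## Working session

There is one attempt and no reset: what is moved stays moved. The work goes in short steps, Python scripts to look and compute and a tool call to move; the robot and the scene stay as the last step left them, time stands still between calls to the robot, and variables do not carry over. Pictures are saved under pics/ and viewed, and the job is handed in when it is done.

Besides the shell and the picture viewer there is one more tool, called after "Emit:" by a JSON object that holds its "api" and its "payload". step_arm: Moves the arm, as the interface text tells. Its arguments: {"type":"object","properties":{"plan":{"type":"array","items":{"type":"object","properties":{"grip":{"type":"number"},"slide":{"type":"array","items":{"type":"number"}},"spin":{"type":"number"}}}},"force":{"type":"number"}},"required":["plan"]}

```bash
mkdir -p pics; python3 - <<'E'
from station import get_obs, cams
import cv2,numpy as np
np.set_printoptions(precision=4,suppress=True)
for n in("side","top"):
    cv2.imwrite(f"pics/{n}0.png",cams.camera(n)); c=cams.calibration(n); print(n,c)
print(get_obs())
E
```

```text
side {'K': array([[600.6375,   0.    , 321.7165],
       [  0.    , 600.6375, 238.0536],
       [  0.    ,   0.    ,   1.    ]]), 'T': array([[ 0.6735,  0.5214, -0.5239, -0.1677],
       [-0.7391,  0.4838, -0.4687, -0.6463],
       [ 0.0091,  0.7029,  0.7112,  0.9294],
       [ 0.    ,  0.    ,  0.    ,  1.    ]])}
top {'K': array([[454.7645,   0.    , 312.5884],
       [  0.    , 454.7645, 248.6495],
       [  0.    ,   0.    ,   1.    ]]), 'T': array([[ 0.0035,  0.9903, -0.1387,  0.3593],
       [-0.9996, -0.0003, -0.0271, -0.0746],
       [-0.0269,  0.1387,  0.99  ,  0.9226],
       [ 0.    ,  0.    ,  0.    ,  1.    ]])}
{'time_s': 0.1, 'qpos': array([ 1.2494,  0.3004,  1.5215,  0.    ,  1.3207, -0.0666]), 'joint_vel': array([-0.0019,  0.0004, -0.0013, -0.0013,  0.002 ,  0.0011]), 'tau': array([  0.0028, -53.2646, -35.3281,   0.071 ,   0.0236,  -0.0001]), 'ee_pos': array([0.1385, 0.532 , 0.205 ]), 'eef_rot': array([-1.5707,  0.001 ,  1.316 ]), 'force': array([-0.2564,  0.3074, -0.4017]), 'moment': array([-0.0188,  0.0105, -0.0183]), 'grip_width': 0.09392229293565181}
```

View pics/side0.png

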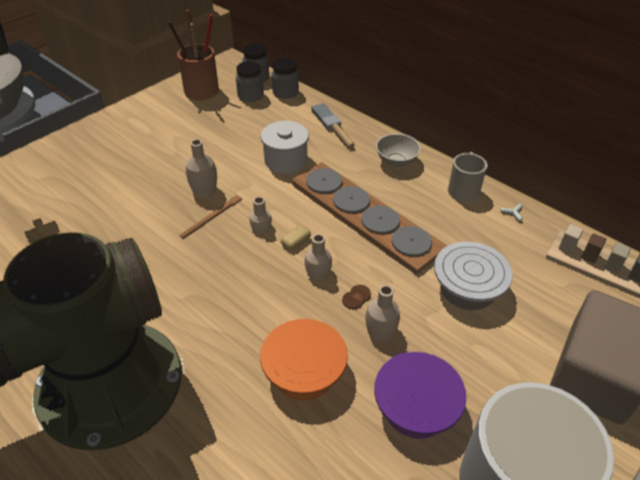

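View pics/top0.png

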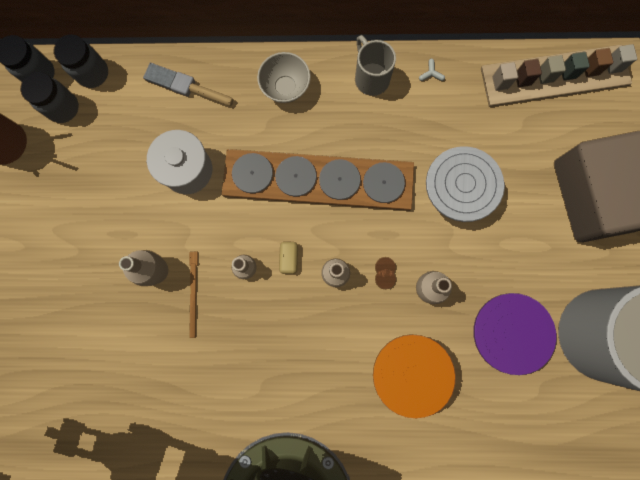

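The side view shows four vases with mouths near (197,145), (259,202), (319,240) and (386,292). In the top view they are near (127,264), (238,265), (337,270) and (443,286). The bats are at top (252,173) to (384,183), the silver wheel is at the right (466,185) and the tub at the left.

```bash
cat > h.py <<'E'
import numpy as np,cv2
from station import get_obs,cams
np.set_printoptions(precision=4,suppress=True)
def ray(n,uv):
    c=cams.calibration(n);K,T=c["K"],c["T"]
    d=np.linalg.inv(K)@np.array([uv[0],uv[1],1.]); d=T[:3,:3]@(d*[1,-1,-1]); return T[:3,3],d/np.linalg.norm(d)
def onz(n,uv,z):
    o,d=ray(n,uv); return o+d*(z-o[2])/d[2]
def tri(a,b):
    o1,d1=ray("top",a);o2,d2=ray("side",b)
    s=np.linalg.lstsq(np.c_[d1,-d2],o2-o1,rcond=None)[0]
    p,q=o1+s[0]*d1,o2+s[1]*d2; return (p+q)/2,np.linalg.norm(p-q)
E
python3 - <<'E'
from h import *
t=cv2.imread("pics/top0.png");s=cv2.imread("pics/side0.png")
def crops(im,pts,r,k):
    return np.hstack([cv2.resize(im[y-r:y+r,x-r:x+r],None,fx=k,fy=k,interpolation=cv2.INTER_CUBIC) for x,y in pts])
a=crops(t,[(127,264),(238,265),(337,270),(443,286)],16,6)
b=crops(s,[(197,145),(259,202),(319,240),(386,292)],16,6)
cv2.imwrite("pics/mouths.png",np.vstack([a,b]))
# bats: grey, dark mask, low saturation
hsv=cv2.cvtColor(t,cv2.COLOR_BGR2HSV)
m=((hsv[...,1]<50)&(hsv[...,2]<150)).astype(np.uint8)*255
roi=np.zeros_like(m);roi[145:215,222:416]=m[145:215,222:416]
roi=cv2.morphologyEx(roi,cv2.MORPH_OPEN,np.ones((5,5)))
for c in cv2.findContours(roi,cv2.RETR_EXTERNAL,cv2.CHAIN_APPROX_NONE)[0]:
    if cv2.contourArea(c)>300:
        e=cv2.fitEllipse(c);print("bat",e,onz("top",e[0],.026))
print("wheel",onz("top",(466,183),.06))
E
```

```text
bat ((383.5876770019531, 182.1824493408203), (38.66495895385742, 40.03456497192383), 99.41057586669922) [ 0.6207 -0.1934  0.026 ]
bat ((339.3404235839844, 179.064208984375), (38.52678680419922, 39.64391326904297), 88.33903503417969) [ 0.6277 -0.1039  0.026 ]
bat ((295.46160888671875, 175.88177490234375), (38.428131103515625, 39.459144592285156), 83.53447723388672) [ 0.6348 -0.0146  0.026 ]
bat ((251.78158569335938, 172.73443603515625), (38.210182189941406, 39.44491958618164), 78.49691009521484) [0.6418 0.075  0.026 ]
wheel [ 0.6085 -0.3479  0.06  ]
```

View pics/mouths.png

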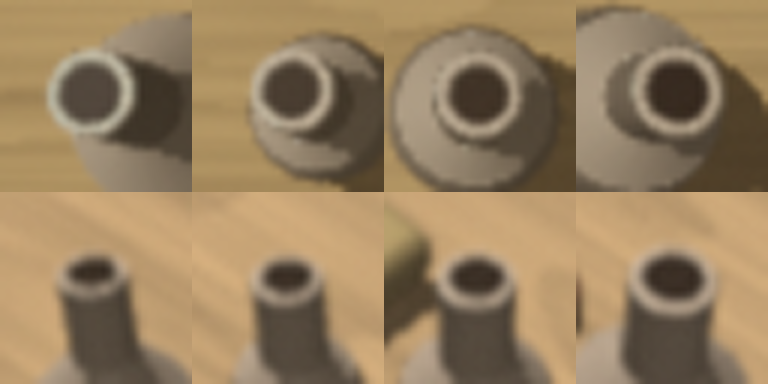

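```bash
python3 - <<'E'
from h import *
for n,a,b,h in [(1,(126.2,263.5),(196.7,142.8),.14),(4,(238.7,264.3),(258.8,200.3),.08),(3,(336.7,269.8),(318.3,237.8),.1),(2,(444,285.3),(386,290),.12)]:
    p,e=tri(a,b);print(n,p,e,"top",onz("top",a,h)[:2],"side",onz("side",b,h)[:2],"r",np.linalg.norm(p[:2]))
s=cv2.imread("pics/side0.png")
hsv=cv2.cvtColor(s,cv2.COLOR_BGR2HSV)
m=((hsv[...,1]<70)&(hsv[...,2]<150)).astype(np.uint8)*255
roi=np.zeros_like(m);roi[160:262,300:440]=m[160:262,300:440]
roi=cv2.morphologyEx(roi,cv2.MORPH_OPEN,np.ones((5,5)))
for c in cv2.findContours(roi,cv2.RETR_EXTERNAL,cv2.CHAIN_APPROX_NONE)[0]:
    if cv2.contourArea(c)>200:
        e=cv2.fitEllipse(c);print("bat",e,onz("side",e[0],.026))
E
```

```text
1 [0.4436 0.2721 0.14  ] 0.0022522043823147877 top [0.4428 0.273 ] side [0.4442 0.2711] r 0.5203717007324314
4 [0.4483 0.0856 0.0821] 0.0018088818934837486 top [0.4478 0.0866] side [0.4504 0.0868] r 0.4563559774778118
3 [ 0.436  -0.0963  0.1036] 0.0014464149950614825 top [ 0.4358 -0.0959] side [ 0.4392 -0.0944] r 0.44653219832148416
2 [ 0.4073 -0.2824  0.1236] 0.001561396178441703 top [ 0.4069 -0.2828] side [ 0.4105 -0.2813] r 0.4956416942737019
bat ((371.3586120605469, 213.00616455078125), (29.342205047607422, 156.563232421875), 124.00957489013672) [ 0.6297 -0.079   0.026 ]
```

The triangulated heights (140, 82, 104 and 124 mm) match the given sizes. The bats are 90 mm apart and the wheel is about 155 mm from the nearest one. The first move turns the tool to yaw 0, so that tool x is world x and tool z is world y.

Emit:
{"api": "step_arm", "payload": {"plan": [{"grip":-0.2,"spin":7,"slide":[0,0,0]},{"grip":-0.2,"spin":7,"slide":[0,0,0]},{"grip":-0.2,"spin":7,"slide":[0,0,0]},{"grip":-0.2,"spin":7,"slide":[0,0,0]},{"grip":-0.2,"spin":7,"slide":[0,0,0]},{"grip":-0.2,"spin":7,"slide":[0,0,0]},{"grip":-0.2,"spin":7,"slide":[0,0,0]},{"grip":-0.2,"spin":7,"slide":[0,0,0]},{"grip":-0.2,"spin":7,"slide":[0,0,0]},{"grip":-0.2,"spin":7,"slide":[0,0,0]},{"grip":-0.2,"spin":5.4,"slide":[0,0,0]},{"grip":-0.2,"spin":0,"slide":[0,0,0]},{"grip":-0.2,"spin":0,"slide":[0,0,0]}], "force": 15}}

```text
time_s: 1.18
ee_pos: [0.1386, 0.5321, 0.2052]
eef_rot: [-1.571, 0.0, 0.003]
force: [0.5, 0.7, -0.3]
grip_width: 0.0563
```

Emit:
{"api": "step_arm", "payload": {"plan": [{"grip":-0.2,"slide":[0.0217,0,-0.0185],"spin":0},{"grip":-0.2,"slide":[0.0217,0,-0.0185],"spin":0},{"grip":-0.2,"slide":[0.0217,0,-0.0185],"spin":0},{"grip":-0.2,"slide":[0.0217,0,-0.0185],"spin":0},{"grip":-0.2,"slide":[0.0217,0,-0.0185],"spin":0},{"grip":-0.2,"slide":[0.0217,0,-0.0185],"spin":0},{"grip":-0.2,"slide":[0.0217,0,-0.0185],"spin":0},{"grip":-0.2,"slide":[0.0217,0,-0.0185],"spin":0},{"grip":-0.2,"slide":[0.0217,0,-0.0185],"spin":0},{"grip":-0.2,"slide":[0.0217,0,-0.0185],"spin":0},{"grip":-0.2,"slide":[0.0217,0,-0.0185],"spin":0},{"grip":-0.2,"slide":[0.0217,0,-0.0185],"spin":0},{"grip":-0.2,"slide":[0.0217,0,-0.0185],"spin":0},{"grip":-0.2,"slide":[0.0217,0,-0.0185],"spin":0},{"grip":-0.2,"slide":[0,0,0],"spin":0},{"grip":-0.2,"slide":[0,0,0],"spin":0},{"grip":-0.2,"slide":[0,0,0],"spin":0}]}}

```text
time_s: 2.6
ee_pos: [0.442, 0.2735, 0.2053]
eef_rot: [-1.571, 0.0, 0.002]
force: [-0.1, -0.0, -0.5]
grip_width: 0.0566
```

```bash
python3 - <<'E'
from h import *
cv2.imwrite("pics/side1.png",cams.camera("side"))
E
```

```text
(no output)
```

View pics/side1.png

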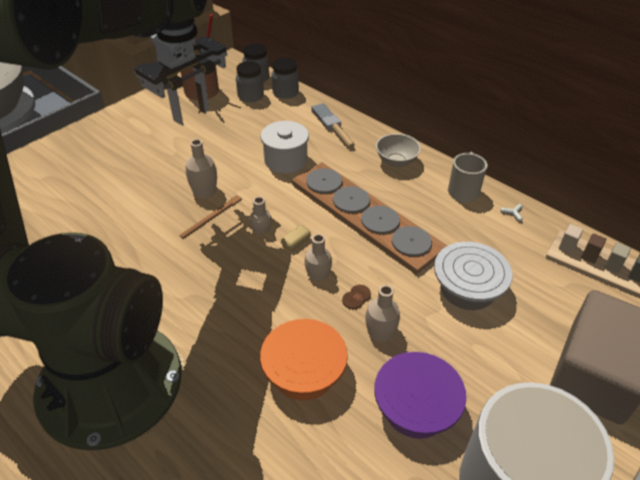

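```bash
cat >> h.py <<'E'
def proj(n,p):
    c=cams.calibration(n);q=np.linalg.inv(c["T"])@np.r_[p,1.];q=q[:3]*[1,-1,-1];u=c["K"]@q;return u[:2]/u[2]
E
python3 - <<'E'
from h import *
p=get_obs()["ee_pos"];print(proj("side",p),proj("side",p+[.028,0,0]),proj("side",p-[.028,0,0]),proj("top",p))
s=cams.camera("side");t=cams.camera("top")
a=cv2.resize(s[60:220,130:270],None,fx=3,fy=3);b=cv2.resize(t[180:340,60:200],None,fx=3,fy=3)
cv2.imwrite("pics/z1.png",cv2.resize(np.hstack([a,b]),(790,451)))
E
```

```text
[190.6946 117.4673] [201.0443 111.9992] [180.1021 123.0637] [108.075  259.7672]
```

View pics/z1.png

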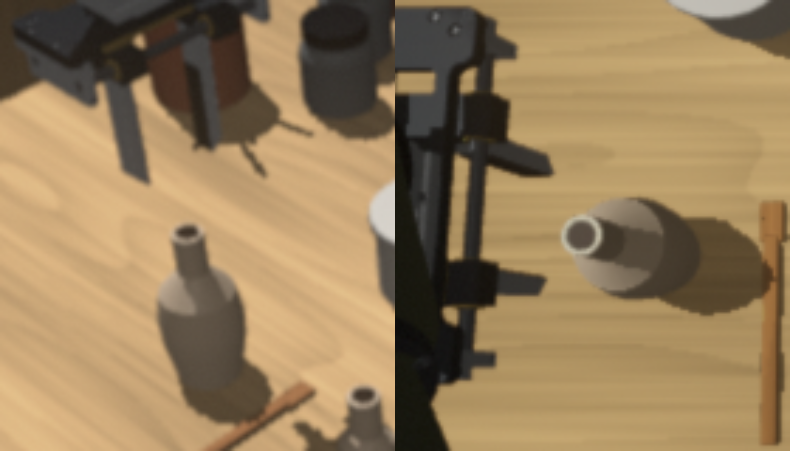

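The zoomed views show the open jaws centred over vase_1's neck, and the tips agree with the projected pose. Next I descend and grip.

Emit:
{"api": "step_arm", "payload": {"plan": [{"grip":-0.2,"slide":[0.0015,0.012,-0.0015],"spin":0},{"grip":-0.2,"slide":[0,0.012,0],"spin":0},{"grip":-0.2,"slide":[0,0.012,0],"spin":0},{"grip":-0.2,"slide":[0,0.012,0],"spin":0},{"grip":-0.2,"slide":[0,0.012,0],"spin":0},{"grip":-0.2,"slide":[0,0.012,0],"spin":0},{"grip":-0.2,"slide":[0,0.012,0],"spin":0},{"grip":-0.2,"slide":[0,0.011,0],"spin":0},{"grip":-0.2,"slide":[0,0,0],"spin":0},{"grip":-0.2,"slide":[0,0,0],"spin":0},{"grip":0.2,"slide":[0,0,0],"spin":0},{"grip":0.3,"slide":[0,0,0],"spin":0},{"grip":0.4,"slide":[0,0,0],"spin":0},{"grip":0.6,"slide":[0,0,0],"spin":0},{"grip":0.8,"slide":[0,0,0],"spin":0},{"grip":1,"slide":[0,0,0],"spin":0},{"grip":1,"slide":[0,0,0],"spin":0},{"grip":1,"slide":[0,0,0],"spin":0},{"grip":1,"slide":[0,0,0],"spin":0}], "force": 25}}

```text
time_s: 4.33
ee_pos: [0.444, 0.2718, 0.1107]
eef_rot: [-1.571, -0.0, 0.0]
force: [-1.1, -0.1, 3.8]
grip_width: 0.025
```

Emit:
{"api": "step_arm", "payload": {"plan": [{"grip":1,"slide":[0,-0.005,0],"spin":0},{"grip":1,"slide":[0,-0.01,0],"spin":0},{"grip":1,"slide":[0,-0.015,0],"spin":0},{"grip":1,"slide":[0,-0.015,0],"spin":0},{"grip":1,"slide":[0,-0.015,0],"spin":0},{"grip":1,"slide":[0,-0.015,0],"spin":0},{"grip":1,"slide":[0,-0.015,0],"spin":0},{"grip":1,"slide":[0,-0.015,0],"spin":0},{"grip":1,"slide":[0,-0.015,0],"spin":0},{"grip":1,"slide":[0,-0.015,0],"spin":0},{"grip":1,"slide":[0,-0.01,0],"spin":0},{"grip":1,"slide":[0,-0.005,0],"spin":0},{"grip":1,"slide":[0,0,0],"spin":0},{"grip":1,"slide":[0,0,0],"spin":0}]}}

```text
time_s: 5.5
ee_pos: [0.4438, 0.2716, 0.26]
eef_rot: [-1.571, 0.001, 0.0]
force: [1.0, -0.0, -3.4]
grip_width: 0.0248
```

Emit:
{"api": "step_arm", "payload": {"plan": [{"grip":1,"slide":[0.0047,0,-0.0122],"spin":0},{"grip":1,"slide":[0.0094,0,-0.0247],"spin":0},{"grip":1,"slide":[0.0094,0,-0.0247],"spin":0},{"grip":1,"slide":[0.0094,0,-0.0247],"spin":0},{"grip":1,"slide":[0.0094,0,-0.0247],"spin":0},{"grip":1,"slide":[0.0094,0,-0.0247],"spin":0},{"grip":1,"slide":[0.0094,0,-0.0247],"spin":0},{"grip":1,"slide":[0.0094,0,-0.0247],"spin":0},{"grip":1,"slide":[0.0094,0,-0.0247],"spin":0},{"grip":1,"slide":[0.0094,0,-0.0247],"spin":0},{"grip":1,"slide":[0.0094,0,-0.0247],"spin":0},{"grip":1,"slide":[0.0094,0,-0.0247],"spin":0},{"grip":1,"slide":[0.0094,0,-0.0247],"spin":0},{"grip":1,"slide":[0.0094,0,-0.0247],"spin":0},{"grip":1,"slide":[0.0094,0,-0.0247],"spin":0},{"grip":1,"slide":[0.0094,0,-0.0247],"spin":0},{"grip":1,"slide":[0.0094,0,-0.0247],"spin":0},{"grip":1,"slide":[0.0094,0,-0.0247],"spin":0},{"grip":1,"slide":[0.0078,0,-0.0203],"spin":0},{"grip":1,"slide":[0.0047,0,-0.0122],"spin":0}]}}

```text
time_s: 7.17
ee_pos: [0.621, -0.195, 0.2586]
eef_rot: [-1.57, 0.002, -0.001]
force: [-0.1, -0.6, -3.2]
grip_width: 0.025
```

Emit:
{"api": "step_arm", "payload": {"plan": [{"grip":1,"slide":[0,0,0],"spin":0},{"grip":1,"slide":[0,0,0],"spin":0},{"grip":1,"slide":[0,0,0],"spin":0}]}}

```text
time_s: 7.42
ee_pos: [0.6207, -0.1922, 0.2597]
eef_rot: [-1.57, 0.001, 0.0]
force: [-0.4, -0.4, -3.1]
grip_width: 0.0252
```

```bash
cat > z.py <<'E'
import sys
from h import *
n=sys.argv[1]; x,y,u,v=map(int,sys.argv[2:10][:4]); p,q=map(int,sys.argv[6:8])
s=cams.camera("side");t=cams.camera("top")
a=cv2.resize(s[y-80:y+80,x-80:x+80],(395,395),interpolation=cv2.INTER_CUBIC);b=cv2.resize(t[v-80:v+80,u-80:u+80],(395,395),interpolation=cv2.INTER_CUBIC)
cv2.imwrite(f"pics/{n}.png",np.hstack([a,b]));print(get_obs()["ee_pos"],get_obs()["eef_rot"])
E
python3 z.py c1 400 200 400 200 0 0
```

```text
[ 0.6208 -0.192   0.2604] [-1.5706  0.0003  0.0009]
```

View pics/c1.png

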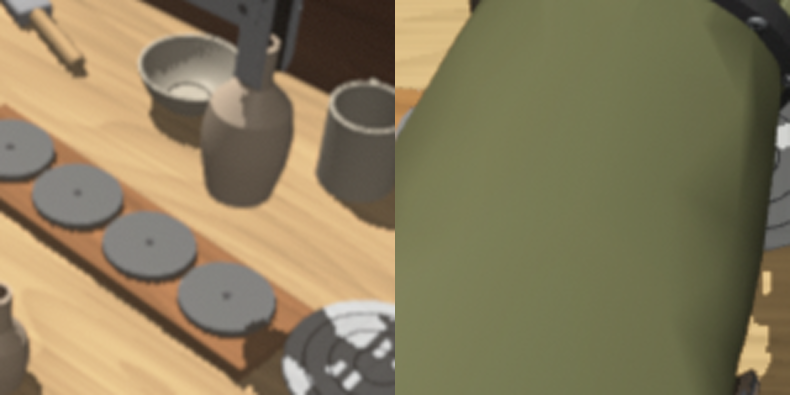

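```bash
python3 - <<'E'
from h import *
for uv in [(411.1,239.9),(380.5,218.0),(351.2,197.8)]: print(onz("side",uv,.026))
E
```

```text
[ 0.6221 -0.1931  0.026 ]
[ 0.6309 -0.1038  0.026 ]
[ 0.638  -0.0136  0.026 ]
```

Emit:
{"api": "step_arm", "payload": {"plan": [{"grip":1,"slide":[0,0.01,-0.001],"spin":0},{"grip":1,"slide":[0,0.015,0],"spin":0},{"grip":1,"slide":[0,0.015,0],"spin":0},{"grip":1,"slide":[0,0.015,0],"spin":0},{"grip":1,"slide":[0,0.015,0],"spin":0},{"grip":1,"slide":[0,0.015,0],"spin":0},{"grip":1,"slide":[0,0.015,0],"spin":0},{"grip":1,"slide":[0,0.01,0],"spin":0},{"grip":1,"slide":[0,0.005,0],"spin":0},{"grip":1,"slide":[0,0.004,0],"spin":0},{"grip":1,"slide":[0,0,0],"spin":0},{"grip":1,"slide":[0,0,0],"spin":0}]}}

```text
time_s: 8.52
ee_pos: [0.6212, -0.1939, 0.142]
eef_rot: [-1.571, -0.001, 0.0]
force: [-0.1, -0.5, -3.2]
grip_width: 0.0253
```

Emit:
{"api": "step_arm", "payload": {"plan": [{"grip":1,"slide":[0,0.0015,0],"spin":0},{"grip":1,"slide":[0,0.0015,0],"spin":0},{"grip":1,"slide":[0,0.001,0],"spin":0},{"grip":1,"slide":[0,0,0],"spin":0},{"grip":1,"slide":[0,0,0],"spin":0}]}}

```text
time_s: 8.93
ee_pos: [0.6209, -0.1939, 0.1375]
eef_rot: [-1.571, 0.0, -0.0]
force: [0.1, -0.3, -4.3]
grip_width: 0.0251
```

Emit:
{"api": "step_arm", "payload": {"plan": [{"grip":1,"slide":[0,0.001,0],"spin":0},{"grip":1,"slide":[0,0,0],"spin":0},{"grip":1,"slide":[0,0,0],"spin":0}]}}

```text
time_s: 9.18
ee_pos: [0.6211, -0.1939, 0.1368]
eef_rot: [-1.571, -0.001, 0.0]
force: [0.4, -0.8, -0.8]
grip_width: 0.025
```

Force dropped from −4.3 to −0.8 N, so the vase is down. I release slowly and rise.

Emit:
{"api": "step_arm", "payload": {"plan": [{"grip":1,"slide":[0,0.0005,0],"spin":0},{"grip":1,"slide":[0,0,0],"spin":0},{"grip":0.35,"slide":[0,0,0],"spin":0},{"grip":0.2,"slide":[0,0,0],"spin":0},{"grip":0,"slide":[0,0,0],"spin":0},{"grip":-0.2,"slide":[0,0,0],"spin":0},{"grip":-0.2,"slide":[0,0,0],"spin":0},{"grip":-0.2,"slide":[0,0,0],"spin":0},{"grip":-0.2,"slide":[0,-0.01,0],"spin":0},{"grip":-0.2,"slide":[0,-0.02,0],"spin":0},{"grip":-0.2,"slide":[0,-0.02,0],"spin":0},{"grip":-0.2,"slide":[0,-0.02,0],"spin":0},{"grip":-0.2,"slide":[0,-0.01,0],"spin":0},{"grip":-0.2,"slide":[0,0,0],"spin":0},{"grip":-0.2,"slide":[0,0,0],"spin":0}]}}

```text
time_s: 10.43
ee_pos: [0.6209, -0.1939, 0.2158]
eef_rot: [-1.571, -0.0, -0.0]
force: [0.2, -0.0, -1.5]
grip_width: 0.0561
```

```bash
python3 z.py c2 400 200 400 200 0 0
```

```text
[ 0.6206 -0.1937  0.2145] [-1.5701  0.0019  0.    ]
```

View pics/c2.png

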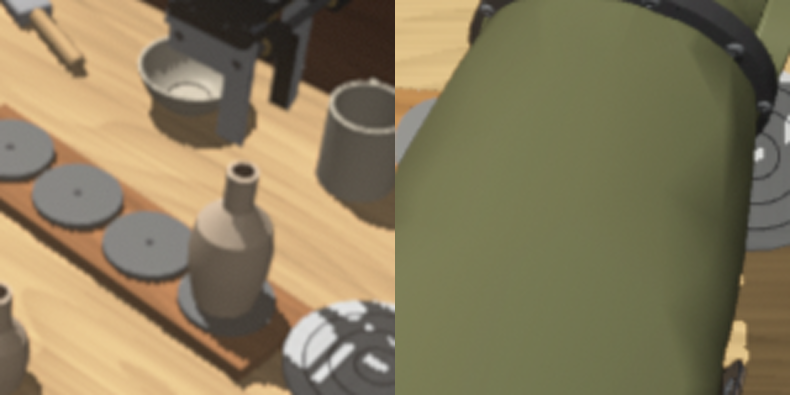

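Vase_1 stands upright in the middle of the bat nearest the wheel, with its mouth near (418,189) in the side picture. Next is vase_2.

Emit:
{"api": "step_arm", "payload": {"plan": [{"grip":-0.2,"slide":[-0.0213,0,-0.0088],"spin":0},{"grip":-0.2,"slide":[-0.0213,0,-0.0088],"spin":0},{"grip":-0.2,"slide":[-0.0213,0,-0.0088],"spin":0},{"grip":-0.2,"slide":[-0.0213,0,-0.0088],"spin":0},{"grip":-0.2,"slide":[-0.0213,0,-0.0088],"spin":0},{"grip":-0.2,"slide":[-0.0213,0,-0.0088],"spin":0},{"grip":-0.2,"slide":[-0.0213,0,-0.0088],"spin":0},{"grip":-0.2,"slide":[-0.0213,0,-0.0088],"spin":0},{"grip":-0.2,"slide":[-0.0213,0,-0.0088],"spin":0},{"grip":-0.2,"slide":[-0.0213,0,-0.0088],"spin":0},{"grip":-0.2,"slide":[0,0,0],"spin":0},{"grip":-0.2,"slide":[0,0,0],"spin":0},{"grip":-0.2,"slide":[0,0,0],"spin":0}]}}

```text
time_s: 11.62
ee_pos: [0.4082, -0.2816, 0.2154]
eef_rot: [-1.57, 0.001, -0.0]
force: [-0.2, 0.3, 0.7]
grip_width: 0.0563
```

```bash
python3 z.py c3 390 280 430 260 0 0; python3 -c "
from h import *
p=get_obs()['ee_pos'];print(p,proj('side',p),proj('top',p))"
```

```text
[ 0.4085 -0.2815  0.2155] [-1.5703  0.0005  0.0008]
[ 0.4085 -0.2815  0.2155] [390.3124 253.2621] [459.1324 280.6311]
```

View pics/c3.png

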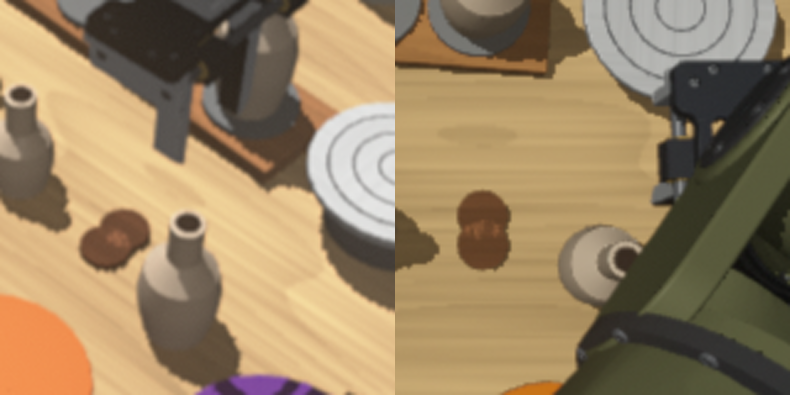

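The jaws hang over vase_2's neck, whose mouth is near (466,371−80) in crop terms, and nothing is in the way. I descend and grip.

Emit:
{"api": "step_arm", "payload": {"plan": [{"grip":-0.2,"slide":[0,0.0125,0],"spin":0},{"grip":-0.2,"slide":[0,0.0125,0],"spin":0},{"grip":-0.2,"slide":[0,0.0125,0],"spin":0},{"grip":-0.2,"slide":[0,0.0125,0],"spin":0},{"grip":-0.2,"slide":[0,0.0125,0],"spin":0},{"grip":-0.2,"slide":[0,0.0125,0],"spin":0},{"grip":-0.2,"slide":[0,0.0125,0],"spin":0},{"grip":-0.2,"slide":[0,0.0125,0],"spin":0},{"grip":-0.2,"slide":[0,0.0125,0],"spin":0},{"grip":-0.2,"slide":[0,0.0125,0],"spin":0},{"grip":-0.2,"slide":[0,0,0],"spin":0},{"grip":-0.2,"slide":[0,0,0],"spin":0},{"grip":0.2,"slide":[0,0,0],"spin":0},{"grip":0.3,"slide":[0,0,0],"spin":0},{"grip":0.4,"slide":[0,0,0],"spin":0},{"grip":0.7,"slide":[0,0,0],"spin":0},{"grip":1,"slide":[0,0,0],"spin":0},{"grip":1,"slide":[0,0,0],"spin":0},{"grip":1,"slide":[0,0,0],"spin":0},{"grip":1,"slide":[0,0,0],"spin":0}]}}

```text
time_s: 13.38
ee_pos: [0.408, -0.282, 0.0912]
eef_rot: [-1.571, -0.0, 0.0]
force: [0.2, -0.3, 3.0]
grip_width: 0.025
```

Emit:
{"api": "step_arm", "payload": {"plan": [{"grip":1,"slide":[0,-0.005,0],"spin":0},{"grip":1,"slide":[0,-0.01,0],"spin":0},{"grip":1,"slide":[0,-0.015,0],"spin":0},{"grip":1,"slide":[0,-0.015,0],"spin":0},{"grip":1,"slide":[0,-0.015,0],"spin":0},{"grip":1,"slide":[0,-0.015,0],"spin":0},{"grip":1,"slide":[0,-0.015,0],"spin":0},{"grip":1,"slide":[0,-0.015,0],"spin":0},{"grip":1,"slide":[0,-0.015,0],"spin":0},{"grip":1,"slide":[0,-0.015,0],"spin":0},{"grip":1,"slide":[0,-0.015,0],"spin":0},{"grip":1,"slide":[0,-0.015,0],"spin":0},{"grip":1,"slide":[0,-0.01,0],"spin":0},{"grip":1,"slide":[0,-0.005,0],"spin":0},{"grip":1,"slide":[0,0,0],"spin":0},{"grip":1,"slide":[0,0,0],"spin":0}]}}

```text
time_s: 14.72
ee_pos: [0.4078, -0.2818, 0.2705]
eef_rot: [-1.57, 0.0, 0.0]
force: [-0.0, 0.2, -2.4]
grip_width: 0.0252
```

Emit:
{"api": "step_arm", "payload": {"plan": [{"grip":1,"slide":[0.0085,0,0.0068],"spin":0},{"grip":1,"slide":[0.017,0,0.0137],"spin":0},{"grip":1,"slide":[0.017,0,0.0137],"spin":0},{"grip":1,"slide":[0.017,0,0.0137],"spin":0},{"grip":1,"slide":[0.017,0,0.0137],"spin":0},{"grip":1,"slide":[0.017,0,0.0137],"spin":0},{"grip":1,"slide":[0.017,0,0.0137],"spin":0},{"grip":1,"slide":[0.017,0,0.0137],"spin":0},{"grip":1,"slide":[0.017,0,0.0137],"spin":0},{"grip":1,"slide":[0.017,0,0.0137],"spin":0},{"grip":1,"slide":[0.017,0,0.0137],"spin":0},{"grip":1,"slide":[0.017,0,0.0137],"spin":0},{"grip":1,"slide":[0.017,0,0.0137],"spin":0},{"grip":1,"slide":[0.0085,0,0.0068],"spin":0},{"grip":1,"slide":[0,0,0],"spin":0},{"grip":1,"slide":[0,0,0],"spin":0},{"grip":1,"slide":[0,0,0],"spin":0}]}}

```text
time_s: 16.13
ee_pos: [0.6285, -0.104, 0.2704]
eef_rot: [-1.571, 0.001, -0.0]
force: [0.2, 0.2, -2.7]
grip_width: 0.0249
```

```bash
python3 z.py c4 400 200 340 180 0 0
```

```text
[ 0.6285 -0.1043  0.271 ] [-1.5708  0.0001 -0.0007]
```

View pics/c4.png

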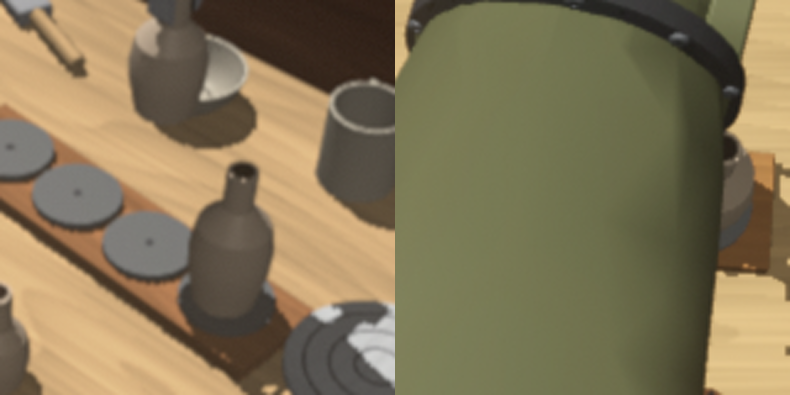

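Vase_2 hangs upright over its bat. I lower it.

Emit:
{"api": "step_arm", "payload": {"plan": [{"grip":1,"slide":[0,0.008,0],"spin":0},{"grip":1,"slide":[0,0.015,0],"spin":0},{"grip":1,"slide":[0,0.015,0],"spin":0},{"grip":1,"slide":[0,0.015,0],"spin":0},{"grip":1,"slide":[0,0.015,0],"spin":0},{"grip":1,"slide":[0,0.015,0],"spin":0},{"grip":1,"slide":[0,0.015,0],"spin":0},{"grip":1,"slide":[0,0.015,0],"spin":0},{"grip":1,"slide":[0,0.015,0],"spin":0},{"grip":1,"slide":[0,0.01,0],"spin":0},{"grip":1,"slide":[0,0.005,0],"spin":0},{"grip":1,"slide":[0,0.003,0],"spin":0},{"grip":1,"slide":[0,0.0015,0],"spin":0},{"grip":1,"slide":[0,0.0015,0],"spin":0},{"grip":1,"slide":[0,0.0015,0],"spin":0},{"grip":1,"slide":[0,0,0],"spin":0},{"grip":1,"slide":[0,0,0],"spin":0},{"grip":1,"slide":[0,0,0],"spin":0}]}}

```text
time_s: 17.73
ee_pos: [0.629, -0.1039, 0.1207]
eef_rot: [-1.571, -0.0, 0.0]
force: [0.4, 0.3, -2.5]
grip_width: 0.0253
```

Emit:
{"api": "step_arm", "payload": {"plan": [{"grip":1,"slide":[0,0.001,0],"spin":0},{"grip":1,"slide":[0,0.001,0],"spin":0},{"grip":1,"slide":[0,0,0],"spin":0},{"grip":1,"slide":[0,0,0],"spin":0}]}}

```text
time_s: 18.07
ee_pos: [0.6289, -0.1038, 0.1183]
eef_rot: [-1.571, 0.0, 0.0]
force: [0.5, 0.3, -2.4]
grip_width: 0.0252
```

Emit:
{"api": "step_arm", "payload": {"plan": [{"grip":1,"slide":[0,0.001,0],"spin":0},{"grip":1,"slide":[0,0.0005,0],"spin":0},{"grip":1,"slide":[0,0,0],"spin":0},{"grip":1,"slide":[0,0,0],"spin":0}]}}

```text
time_s: 18.4
ee_pos: [0.6291, -0.1039, 0.1172]
eef_rot: [-1.571, -0.001, 0.0]
force: [-0.5, -0.3, 0.1]
grip_width: 0.0247
```

Touchdown. I release and rise.

Emit:
{"api": "step_arm", "payload": {"plan": [{"grip":0.35,"slide":[0,0,0],"spin":0},{"grip":0.2,"slide":[0,0,0],"spin":0},{"grip":0,"slide":[0,0,0],"spin":0},{"grip":-0.2,"slide":[0,0,0],"spin":0},{"grip":-0.2,"slide":[0,0,0],"spin":0},{"grip":-0.2,"slide":[0,0,0],"spin":0},{"grip":-0.2,"slide":[0,-0.01,0],"spin":0},{"grip":-0.2,"slide":[0,-0.02,0],"spin":0},{"grip":-0.2,"slide":[0,-0.02,0],"spin":0},{"grip":-0.2,"slide":[0,-0.02,0],"spin":0},{"grip":-0.2,"slide":[0,-0.01,0],"spin":0},{"grip":-0.2,"slide":[0,0,0],"spin":0},{"grip":-0.2,"slide":[0,0,0],"spin":0}]}}

```text
time_s: 19.48
ee_pos: [0.6289, -0.1039, 0.1968]
eef_rot: [-1.571, -0.0, 0.0]
force: [0.4, 0.8, -0.7]
grip_width: 0.0564
```

```bash
python3 z.py c5 370 210 340 180 0 0
```

```text
[ 0.6285 -0.1037  0.1956] [-1.5703  0.0019  0.    ]
```

View pics/c5.png

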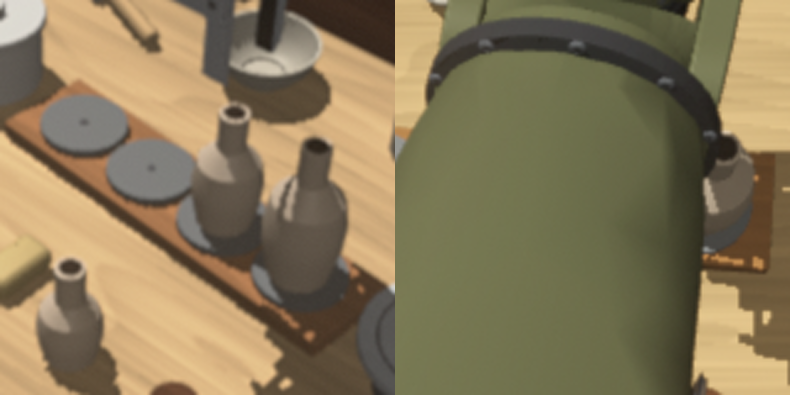

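Two vases stand upright and centred. Vase_3 is next, at (0.437, −0.096).

Emit:
{"api": "step_arm", "payload": {"plan": [{"grip":-0.2,"slide":[-0.0213,0,0.0009],"spin":0},{"grip":-0.2,"slide":[-0.0213,0,0.0009],"spin":0},{"grip":-0.2,"slide":[-0.0213,0,0.0009],"spin":0},{"grip":-0.2,"slide":[-0.0213,0,0.0009],"spin":0},{"grip":-0.2,"slide":[-0.0213,0,0.0009],"spin":0},{"grip":-0.2,"slide":[-0.0213,0,0.0009],"spin":0},{"grip":-0.2,"slide":[-0.0213,0,0.0009],"spin":0},{"grip":-0.2,"slide":[-0.0213,0,0.0009],"spin":0},{"grip":-0.2,"slide":[-0.0213,0,0.0009],"spin":0},{"grip":-0.2,"slide":[0,0,0],"spin":0},{"grip":-0.2,"slide":[0,0,0],"spin":0},{"grip":-0.2,"slide":[0,0,0],"spin":0}]}}

```text
time_s: 20.58
ee_pos: [0.4376, -0.0958, 0.1966]
eef_rot: [-1.571, 0.0, -0.0]
force: [0.9, -0.8, -0.3]
grip_width: 0.0565
```

Emit:
{"api": "step_arm", "payload": {"plan": [{"grip":-0.2,"slide":[0,0.0125,0],"spin":0},{"grip":-0.2,"slide":[0,0.0125,0],"spin":0},{"grip":-0.2,"slide":[0,0.0125,0],"spin":0},{"grip":-0.2,"slide":[0,0.0125,0],"spin":0},{"grip":-0.2,"slide":[0,0.0125,0],"spin":0},{"grip":-0.2,"slide":[0,0,0],"spin":0},{"grip":-0.2,"slide":[0,0,0],"spin":0}]}}

```text
time_s: 21.17
ee_pos: [0.4374, -0.0957, 0.134]
eef_rot: [-1.57, 0.002, 0.0]
force: [0.1, 0.3, 0.7]
grip_width: 0.0566
```

```bash
python3 z.py c6 320 240 340 260 0 0
```

```text
[ 0.4378 -0.0958  0.1349] [-1.5709 -0.0005  0.0001]
```

View pics/c6.png

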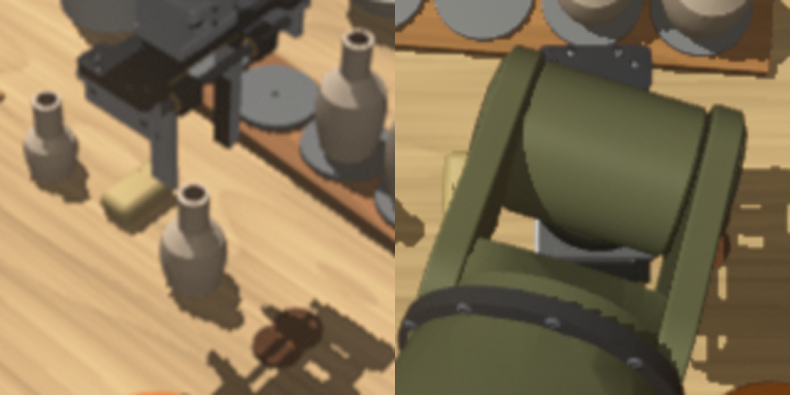

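The jaws straddle the axis of vase_3 and nothing blocks them. I descend and grip.

Emit:
{"api": "step_arm", "payload": {"plan": [{"grip":-0.2,"slide":[0,0.0125,0],"spin":0},{"grip":-0.2,"slide":[0,0.0125,0],"spin":0},{"grip":-0.2,"slide":[0,0.0125,0],"spin":0},{"grip":-0.2,"slide":[0,0.0125,0],"spin":0},{"grip":-0.2,"slide":[0,0.0125,0],"spin":0},{"grip":-0.2,"slide":[0,0,0],"spin":0},{"grip":-0.2,"slide":[0,0,0],"spin":0},{"grip":0.2,"slide":[0,0,0],"spin":0},{"grip":0.3,"slide":[0,0,0],"spin":0},{"grip":0.4,"slide":[0,0,0],"spin":0},{"grip":0.7,"slide":[0,0,0],"spin":0},{"grip":1,"slide":[0,0,0],"spin":0},{"grip":1,"slide":[0,0,0],"spin":0},{"grip":1,"slide":[0,0,0],"spin":0},{"grip":1,"slide":[0,0,0],"spin":0}]}}

```text
time_s: 22.52
ee_pos: [0.4374, -0.0958, 0.0722]
eef_rot: [-1.571, -0.0, -0.0]
force: [-0.7, 0.5, 3.9]
grip_width: 0.025
```

Emit:
{"api": "step_arm", "payload": {"plan": [{"grip":1,"slide":[0,-0.005,0],"spin":0},{"grip":1,"slide":[0,-0.01,0],"spin":0},{"grip":1,"slide":[0,-0.015,0],"spin":0},{"grip":1,"slide":[0,-0.015,0],"spin":0},{"grip":1,"slide":[0,-0.015,0],"spin":0},{"grip":1,"slide":[0,-0.015,0],"spin":0},{"grip":1,"slide":[0,-0.015,0],"spin":0},{"grip":1,"slide":[0,-0.015,0],"spin":0},{"grip":1,"slide":[0,-0.015,0],"spin":0},{"grip":1,"slide":[0,-0.015,0],"spin":0},{"grip":1,"slide":[0,-0.015,0],"spin":0},{"grip":1,"slide":[0,-0.015,0],"spin":0},{"grip":1,"slide":[0,-0.01,0],"spin":0},{"grip":1,"slide":[0,-0.005,0],"spin":0},{"grip":1,"slide":[0,0,0],"spin":0},{"grip":1,"slide":[0,0,0],"spin":0}]}}

```text
time_s: 23.85
ee_pos: [0.437, -0.0957, 0.2515]
eef_rot: [-1.571, 0.001, 0.0]
force: [-0.1, 0.1, -1.6]
grip_width: 0.0248
```

Emit:
{"api": "step_arm", "payload": {"plan": [{"grip":1,"slide":[0.0083,0,0.0034],"spin":0},{"grip":1,"slide":[0.0166,0,0.0068],"spin":0},{"grip":1,"slide":[0.0166,0,0.0068],"spin":0},{"grip":1,"slide":[0.0166,0,0.0068],"spin":0},{"grip":1,"slide":[0.0166,0,0.0068],"spin":0},{"grip":1,"slide":[0.0166,0,0.0068],"spin":0},{"grip":1,"slide":[0.0166,0,0.0068],"spin":0},{"grip":1,"slide":[0.0166,0,0.0068],"spin":0},{"grip":1,"slide":[0.0166,0,0.0068],"spin":0},{"grip":1,"slide":[0.0166,0,0.0068],"spin":0},{"grip":1,"slide":[0.0166,0,0.0068],"spin":0},{"grip":1,"slide":[0.0166,0,0.0068],"spin":0},{"grip":1,"slide":[0.0083,0,0.0034],"spin":0},{"grip":1,"slide":[0,0,0],"spin":0},{"grip":1,"slide":[0,0,0],"spin":0},{"grip":1,"slide":[0,0,0],"spin":0}]}}

```text
time_s: 25.18
ee_pos: [0.6361, -0.0142, 0.2513]
eef_rot: [-1.571, 0.001, -0.0]
force: [0.6, -0.2, -2.4]
grip_width: 0.0251
```

```bash
python3 z.py c7 350 190 300 180 0 0
```

```text
[ 0.6361 -0.0144  0.252 ] [-1.5709  0.0001 -0.0004]
```

View pics/c7.png

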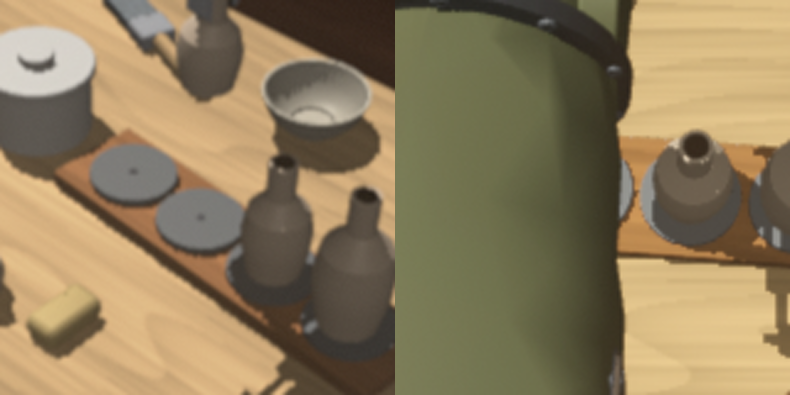

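Vase_3 hangs upright near its bat axis. I lower it.

Emit:
{"api": "step_arm", "payload": {"plan": [{"grip":1,"slide":[0,0.008,0],"spin":0},{"grip":1,"slide":[0,0.015,0],"spin":0},{"grip":1,"slide":[0,0.015,0],"spin":0},{"grip":1,"slide":[0,0.015,0],"spin":0},{"grip":1,"slide":[0,0.015,0],"spin":0},{"grip":1,"slide":[0,0.015,0],"spin":0},{"grip":1,"slide":[0,0.015,0],"spin":0},{"grip":1,"slide":[0,0.015,0],"spin":0},{"grip":1,"slide":[0,0.015,0],"spin":0},{"grip":1,"slide":[0,0.01,0],"spin":0},{"grip":1,"slide":[0,0.005,0],"spin":0},{"grip":1,"slide":[0,0.003,0],"spin":0},{"grip":1,"slide":[0,0.0015,0],"spin":0},{"grip":1,"slide":[0,0.0015,0],"spin":0},{"grip":1,"slide":[0,0.0015,0],"spin":0},{"grip":1,"slide":[0,0.001,0],"spin":0},{"grip":1,"slide":[0,0.001,0],"spin":0},{"grip":1,"slide":[0,0,0],"spin":0},{"grip":1,"slide":[0,0,0],"spin":0},{"grip":1,"slide":[0,0,0],"spin":0}]}}

```text
time_s: 26.95
ee_pos: [0.6365, -0.0141, 0.0996]
eef_rot: [-1.571, -0.0, 0.0]
force: [-0.1, -0.5, -1.9]
grip_width: 0.0251
```

Emit:
{"api": "step_arm", "payload": {"plan": [{"grip":1,"slide":[0,0.001,0],"spin":0},{"grip":1,"slide":[0,0,0],"spin":0},{"grip":1,"slide":[0,0,0],"spin":0},{"grip":1,"slide":[0,0,0],"spin":0}]}}

```text
time_s: 27.28
ee_pos: [0.6364, -0.0142, 0.0984]
eef_rot: [-1.571, 0.0, -0.0]
force: [-0.1, -0.1, -2.4]
grip_width: 0.025
```

Emit:
{"api": "step_arm", "payload": {"plan": [{"grip":1,"slide":[0,0.0006,0],"spin":0},{"grip":1,"slide":[0,0,0],"spin":0},{"grip":1,"slide":[0,0,0],"spin":0},{"grip":1,"slide":[0,0,0],"spin":0}]}}

```text
time_s: 27.62
ee_pos: [0.6366, -0.0142, 0.0983]
eef_rot: [-1.571, -0.001, 0.0]
force: [-2.4, 0.8, 4.0]
grip_width: 0.0245
```

Touchdown, with the force going to +4 N. I release and rise.

Emit:
{"api": "step_arm", "payload": {"plan": [{"grip":0.35,"slide":[0,0,0],"spin":0},{"grip":0.2,"slide":[0,0,0],"spin":0},{"grip":0,"slide":[0,0,0],"spin":0},{"grip":-0.2,"slide":[0,0,0],"spin":0},{"grip":-0.2,"slide":[0,0,0],"spin":0},{"grip":-0.2,"slide":[0,0,0],"spin":0},{"grip":-0.2,"slide":[0,-0.01,0],"spin":0},{"grip":-0.2,"slide":[0,-0.02,0],"spin":0},{"grip":-0.2,"slide":[0,-0.02,0],"spin":0},{"grip":-0.2,"slide":[0,-0.02,0],"spin":0},{"grip":-0.2,"slide":[0,-0.01,0],"spin":0},{"grip":-0.2,"slide":[0,0,0],"spin":0},{"grip":-0.2,"slide":[0,0,0],"spin":0}]}}

```text
time_s: 28.7
ee_pos: [0.6364, -0.0142, 0.1778]
eef_rot: [-1.571, -0.0, 0.0]
force: [0.2, -0.6, -1.0]
grip_width: 0.0563
```

```bash
python3 z.py c8 350 200 340 180 0 0
```

```text
[ 0.6359 -0.0141  0.1764] [-1.5706  0.002  -0.    ]
```

View pics/c8.png

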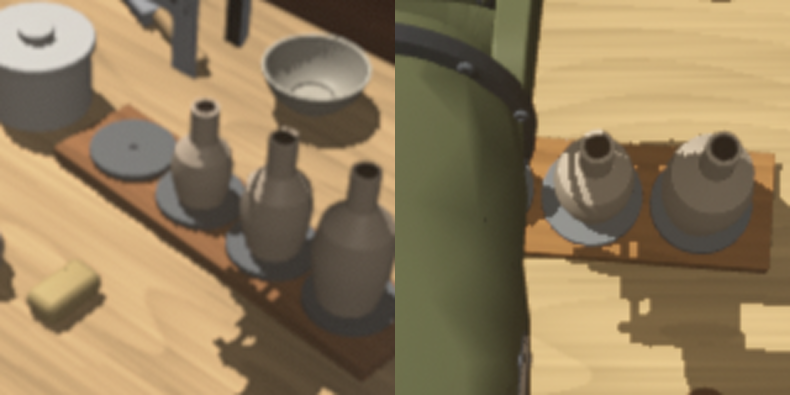

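Three vases stand upright and centred. Vase_4 is next, at (0.449, 0.086).

Emit:
{"api": "step_arm", "payload": {"plan": [{"grip":-0.2,"slide":[-0.0187,0,0.01],"spin":0},{"grip":-0.2,"slide":[-0.0187,0,0.01],"spin":0},{"grip":-0.2,"slide":[-0.0187,0,0.01],"spin":0},{"grip":-0.2,"slide":[-0.0187,0,0.01],"spin":0},{"grip":-0.2,"slide":[-0.0187,0,0.01],"spin":0},{"grip":-0.2,"slide":[-0.0187,0,0.01],"spin":0},{"grip":-0.2,"slide":[-0.0187,0,0.01],"spin":0},{"grip":-0.2,"slide":[-0.0187,0,0.01],"spin":0},{"grip":-0.2,"slide":[-0.0187,0,0.01],"spin":0},{"grip":-0.2,"slide":[-0.0187,0,0.01],"spin":0},{"grip":-0.2,"slide":[0,0.0125,0],"spin":0},{"grip":-0.2,"slide":[0,0.0125,0],"spin":0},{"grip":-0.2,"slide":[0,0.0125,0],"spin":0},{"grip":-0.2,"slide":[0,0.0125,0],"spin":0},{"grip":-0.2,"slide":[0,0.0125,0],"spin":0},{"grip":-0.2,"slide":[0,0,0],"spin":0},{"grip":-0.2,"slide":[0,0,0],"spin":0}]}}

```text
time_s: 30.22
ee_pos: [0.4489, 0.0858, 0.1146]
eef_rot: [-1.571, 0.002, -0.0]
force: [-1.6, -0.1, 0.5]
grip_width: 0.0562
```

```bash
python3 z.py c9 260 210 240 260 0 0
```

```text
[0.4496 0.0858 0.1157] [-1.5708 -0.0001  0.    ]
```

View pics/c9.png

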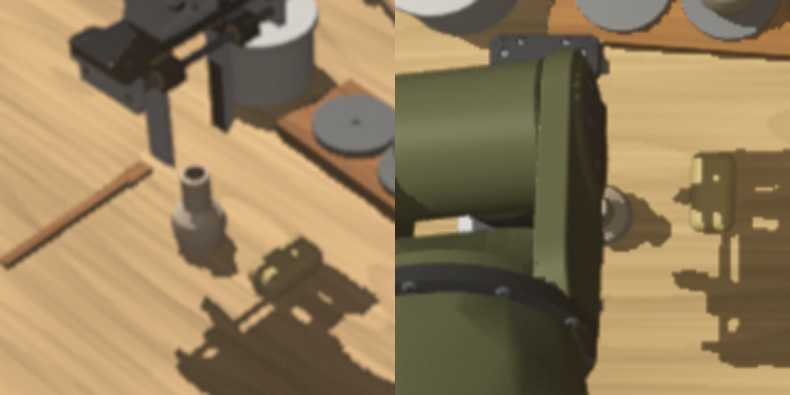

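The jaws straddle vase_4's neck. I descend and grip.

Emit:
{"api": "step_arm", "payload": {"plan": [{"grip":-0.2,"slide":[0,0.0125,0],"spin":0},{"grip":-0.2,"slide":[0,0.0125,0],"spin":0},{"grip":-0.2,"slide":[0,0.0125,0],"spin":0},{"grip":-0.2,"slide":[0,0.0125,0],"spin":0},{"grip":-0.2,"slide":[0,0.0125,0],"spin":0},{"grip":-0.2,"slide":[0,0,0],"spin":0},{"grip":-0.2,"slide":[0,0,0],"spin":0},{"grip":0.2,"slide":[0,0,0],"spin":0},{"grip":0.3,"slide":[0,0,0],"spin":0},{"grip":0.4,"slide":[0,0,0],"spin":0},{"grip":0.7,"slide":[0,0,0],"spin":0},{"grip":1,"slide":[0,0,0],"spin":0},{"grip":1,"slide":[0,0,0],"spin":0},{"grip":1,"slide":[0,0,0],"spin":0},{"grip":1,"slide":[0,0,0],"spin":0}]}}

```text
time_s: 31.57
ee_pos: [0.4496, 0.0859, 0.0531]
eef_rot: [-1.571, -0.0, 0.0]
force: [0.5, -1.0, 3.9]
grip_width: 0.0252
```

Emit:
{"api": "step_arm", "payload": {"plan": [{"grip":1,"slide":[0,-0.005,0],"spin":0},{"grip":1,"slide":[0,-0.01,0],"spin":0},{"grip":1,"slide":[0,-0.015,0],"spin":0},{"grip":1,"slide":[0,-0.015,0],"spin":0},{"grip":1,"slide":[0,-0.015,0],"spin":0},{"grip":1,"slide":[0,-0.015,0],"spin":0},{"grip":1,"slide":[0,-0.015,0],"spin":0},{"grip":1,"slide":[0,-0.015,0],"spin":0},{"grip":1,"slide":[0,-0.015,0],"spin":0},{"grip":1,"slide":[0,-0.015,0],"spin":0},{"grip":1,"slide":[0,-0.015,0],"spin":0},{"grip":1,"slide":[0,-0.015,0],"spin":0},{"grip":1,"slide":[0,-0.01,0],"spin":0},{"grip":1,"slide":[0,-0.005,0],"spin":0},{"grip":1,"slide":[0,0,0],"spin":0},{"grip":1,"slide":[0,0,0],"spin":0}]}}

```text
time_s: 32.9
ee_pos: [0.4492, 0.0858, 0.2325]
eef_rot: [-1.571, 0.0, 0.0]
force: [-0.3, 0.5, -1.0]
grip_width: 0.0247
```

Emit:
{"api": "step_arm", "payload": {"plan": [{"grip":1,"slide":[0.0084,0,-0.0003],"spin":0},{"grip":1,"slide":[0.0161,0,-0.0009],"spin":0},{"grip":1,"slide":[0.0161,0,-0.0009],"spin":0},{"grip":1,"slide":[0.0161,0,-0.0009],"spin":0},{"grip":1,"slide":[0.0161,0,-0.0009],"spin":0},{"grip":1,"slide":[0.0161,0,-0.0009],"spin":0},{"grip":1,"slide":[0.0161,0,-0.0009],"spin":0},{"grip":1,"slide":[0.0161,0,-0.0009],"spin":0},{"grip":1,"slide":[0.0161,0,-0.0009],"spin":0},{"grip":1,"slide":[0.0161,0,-0.0009],"spin":0},{"grip":1,"slide":[0.0161,0,-0.0009],"spin":0},{"grip":1,"slide":[0.0161,0,-0.0009],"spin":0},{"grip":1,"slide":[0.0084,0,-0.0003],"spin":0},{"grip":1,"slide":[0,0,0],"spin":0},{"grip":1,"slide":[0,0,0],"spin":0},{"grip":1,"slide":[0,0,0],"spin":0}]}}

```text
time_s: 34.23
ee_pos: [0.643, 0.0754, 0.2322]
eef_rot: [-1.571, 0.001, 0.0]
force: [-1.2, 0.6, -0.2]
grip_width: 0.025
```

```bash
python3 z.py c10 330 170 300 180 0 0
```

```text
[0.6429 0.0754 0.2329] [-1.5708  0.0002  0.0001]
```

View pics/c10.png

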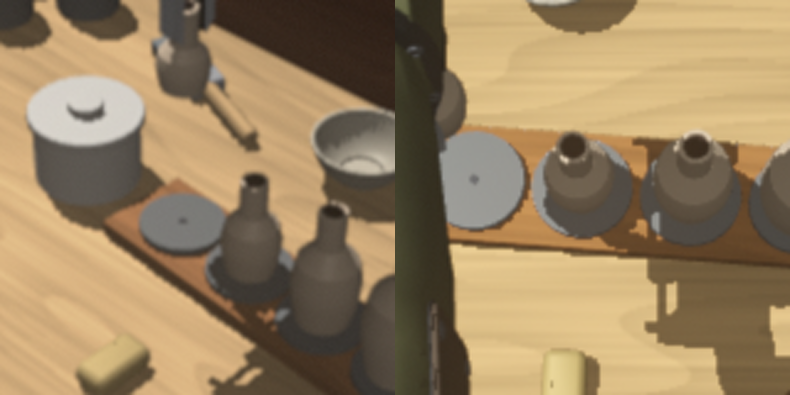

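Vase_4 hangs upright. I lower it onto the last bat.

Emit:
{"api": "step_arm", "payload": {"plan": [{"grip":1,"slide":[0,0.008,0],"spin":0},{"grip":1,"slide":[0,0.015,0],"spin":0},{"grip":1,"slide":[0,0.015,0],"spin":0},{"grip":1,"slide":[0,0.015,0],"spin":0},{"grip":1,"slide":[0,0.015,0],"spin":0},{"grip":1,"slide":[0,0.015,0],"spin":0},{"grip":1,"slide":[0,0.015,0],"spin":0},{"grip":1,"slide":[0,0.015,0],"spin":0},{"grip":1,"slide":[0,0.015,0],"spin":0},{"grip":1,"slide":[0,0.01,0],"spin":0},{"grip":1,"slide":[0,0.005,0],"spin":0},{"grip":1,"slide":[0,0.003,0],"spin":0},{"grip":1,"slide":[0,0.0015,0],"spin":0},{"grip":1,"slide":[0,0.0015,0],"spin":0},{"grip":1,"slide":[0,0.0015,0],"spin":0},{"grip":1,"slide":[0,0.001,0],"spin":0},{"grip":1,"slide":[0,0.001,0],"spin":0},{"grip":1,"slide":[0,0,0],"spin":0},{"grip":1,"slide":[0,0,0],"spin":0},{"grip":1,"slide":[0,0,0],"spin":0}]}}

```text
time_s: 36.0
ee_pos: [0.6434, 0.0753, 0.0805]
eef_rot: [-1.571, -0.0, 0.0]
force: [-0.1, 0.6, -0.5]
grip_width: 0.0249
```

Emit:
{"api": "step_arm", "payload": {"plan": [{"grip":1,"slide":[0,0.001,0],"spin":0},{"grip":1,"slide":[0,0,0],"spin":0},{"grip":1,"slide":[0,0,0],"spin":0},{"grip":1,"slide":[0,0,0],"spin":0}]}}

```text
time_s: 36.33
ee_pos: [0.6433, 0.0753, 0.0793]
eef_rot: [-1.571, 0.0, 0.0]
force: [0.0, -0.6, -1.6]
grip_width: 0.0249
```

Emit:
{"api": "step_arm", "payload": {"plan": [{"grip":1,"slide":[0,0.0005,0],"spin":0},{"grip":1,"slide":[0,0,0],"spin":0},{"grip":1,"slide":[0,0,0],"spin":0},{"grip":1,"slide":[0,0,0],"spin":0}]}}

```text
time_s: 36.67
ee_pos: [0.6435, 0.0753, 0.0791]
eef_rot: [-1.571, -0.0, 0.0]
force: [-0.3, 0.1, 4.1]
grip_width: 0.0253
```

Touchdown. I release, rise, then back away from the row for a clear view.

Emit:
{"api": "step_arm", "payload": {"plan": [{"grip":0.35,"slide":[0,0,0],"spin":0},{"grip":0.2,"slide":[0,0,0],"spin":0},{"grip":0,"slide":[0,0,0],"spin":0},{"grip":-0.2,"slide":[0,0,0],"spin":0},{"grip":-0.2,"slide":[0,0,0],"spin":0},{"grip":-0.2,"slide":[0,0,0],"spin":0},{"grip":-0.2,"slide":[0,-0.01,0],"spin":0},{"grip":-0.2,"slide":[0,-0.02,0],"spin":0},{"grip":-0.2,"slide":[0,-0.02,0],"spin":0},{"grip":-0.2,"slide":[0,-0.02,0],"spin":0},{"grip":-0.2,"slide":[0,-0.02,0],"spin":0},{"grip":-0.2,"slide":[0,-0.02,0],"spin":0},{"grip":-0.2,"slide":[0,-0.02,0],"spin":0},{"grip":-0.2,"slide":[0,-0.02,0],"spin":0},{"grip":-0.2,"slide":[0,0,0],"spin":0},{"grip":-0.2,"slide":[0,0,0],"spin":0}]}}

```text
time_s: 38.0
ee_pos: [0.6436, 0.0754, 0.2301]
eef_rot: [-1.571, -0.002, 0.0]
force: [0.3, -0.6, 0.0]
grip_width: 0.0563
```

Emit:
{"api": "step_arm", "payload": {"plan": [{"grip":-0.2,"slide":[-0.02,0,0.02],"spin":0},{"grip":-0.2,"slide":[-0.02,0,0.02],"spin":0},{"grip":-0.2,"slide":[-0.02,0,0.02],"spin":0},{"grip":-0.2,"slide":[-0.02,0,0.02],"spin":0},{"grip":-0.2,"slide":[-0.02,0,0.02],"spin":0},{"grip":-0.2,"slide":[-0.02,0,0.02],"spin":0},{"grip":-0.2,"slide":[-0.02,0,0.02],"spin":0},{"grip":-0.2,"slide":[-0.02,0,0.02],"spin":0},{"grip":-0.2,"slide":[-0.02,0,0.02],"spin":0},{"grip":-0.2,"slide":[-0.02,0,0.02],"spin":0},{"grip":-0.2,"slide":[-0.02,0,0.02],"spin":0},{"grip":-0.2,"slide":[-0.02,0,0.02],"spin":0},{"grip":-0.2,"slide":[0,0,0],"spin":0},{"grip":-0.2,"slide":[0,0,0],"spin":0},{"grip":-0.2,"slide":[0,0,0],"spin":0},{"grip":-0.2,"slide":[0,0,0],"spin":0}]}}

```text
time_s: 39.33
ee_pos: [0.4038, 0.3146, 0.2284]
eef_rot: [-1.571, 0.001, -0.001]
force: [-0.1, -0.1, 0.0]
grip_width: 0.0564
```

```bash
python3 - <<'E'
from h import *
t=cams.camera("top");s=cams.camera("side")
cv2.imwrite("pics/fs.png",s[100:280,270:470]);cv2.imwrite("pics/ft.png",t[120:240,210:430])
a=cv2.resize(s[100:280,270:470],(800,720),interpolation=cv2.INTER_CUBIC)[:,:]
cv2.imwrite("pics/f1.png",cv2.resize(s[110:270,290:450],(600,600),interpolation=cv2.INTER_CUBIC))
cv2.imwrite("pics/f2.png",cv2.resize(t[120:240,220:420],(800,480),interpolation=cv2.INTER_CUBIC))
E
```

```text
(no output)
```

View pics/f1.png

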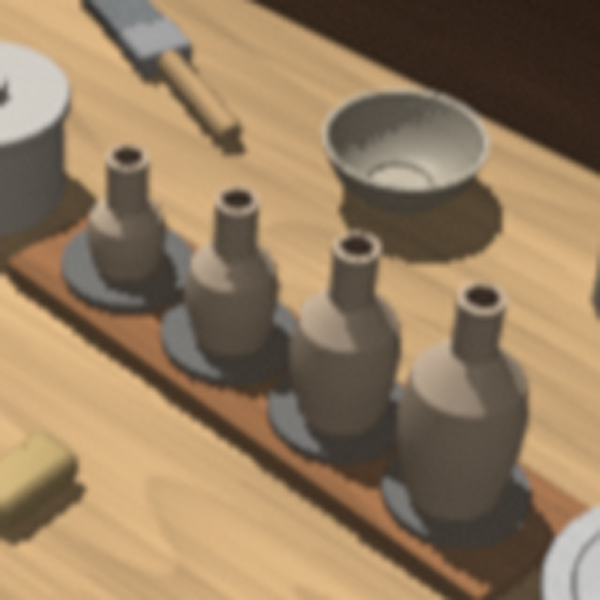

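View pics/f2.png

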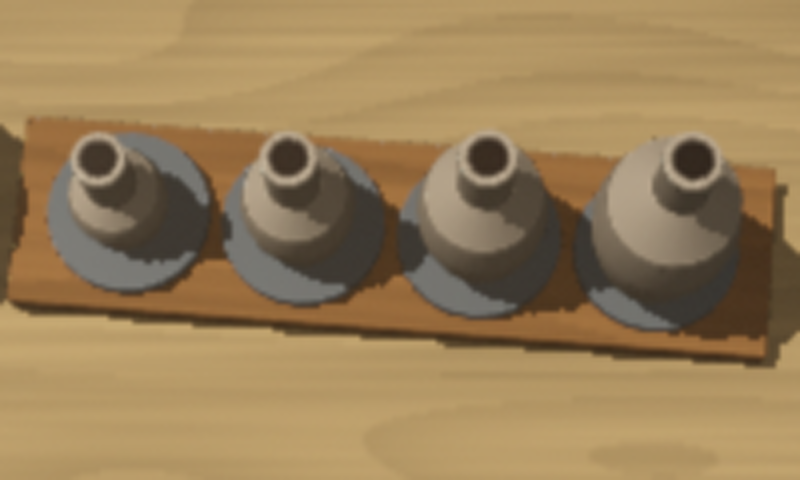

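```bash
python3 - <<'E'
from h import *
B=[(.6214,-.193),(.629,-.104),(.636,-.014),(.643,.0755)]
for n,a,b,h in [(1,(692,162),(481,297),.166),(2,(488,160),(356,246),.146),(3,(289,160),(237,200),.126),(4,(98,160),(127,157),.106)]:
    a=np.array(a)/4+[220,120];b=np.array(b)/3.75+[290,110];p,e=tri(a,b)
    print(n,p,h,"off mm",1e3*np.hypot(*(p[:2]-B[n-1])),onz("top",a,h)[:2],onz("side",b,h)[:2])
E
```

```text
1 [ 0.6182 -0.1919  0.1682] 0.166 off mm 3.3648908039718624 [ 0.6183 -0.1916] [ 0.6214 -0.191 ]
2 [ 0.6263 -0.1054  0.1489] 0.146 off mm 3.021438848225719 [ 0.6265 -0.1049] [ 0.6302 -0.1039]
3 [ 0.6338 -0.0158  0.1281] 0.126 off mm 2.834228038779623 [ 0.6339 -0.0152] [ 0.6366 -0.0146]
4 [0.6414 0.0752 0.1073] 0.106 off mm 1.6491596413031875 [0.6414 0.0759] [0.6432 0.0761]
```

All four are within about 3 mm of their bat centres and at the expected heights, so I hand in.

```bash
python3 -c "
from station import *
print(hand_in())"
```

```text
the job is handed in; nothing more can be done
None
```

I placed all four vases on the ware board and handed the job in at about 39.5 s of the 125 s allowed. The order is vase_1 on the bat nearest the silver banding wheel, then vase_2, vase_3 and vase_4 at the glaze-tub end. I gripped each by the neck, lowered it until I felt contact, and released it gently.

- **Position:** triangulating the mouths from both cameras puts each vase axis 2–3 mm from its bat's centre, against the 15 mm allowed.
- **Height and stance:** the mouth heights came out 1–3 mm above the expected values. All four look upright, and the arm had been moved clear of the row.
- **Disagreement:** the two cameras differ by about 2–4 mm in x, roughly in line with the stated calibration error. No other check failed.

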